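Make up the fry kit and the upkeep kit

TASK

Make up two kits from the stock on the turntable: for the fry kit, in the blue tray, stand the clear breeder cup on the round pad and lay the grey check valve on the square pad; for the upkeep kit, in the yellow tray, stand the green pellet tub on the round pad and lay the teal algae magnet on the square pad. Each goes right way up (as it stands in stock), in the middle of its pad, facing any way, and is let go. Leave the white feeding dish and the little blue air stone undisturbed where they are on the turntable.

Things in the scene. Friction and masses are not known exactly. Their poses are not given: they have to be found in the camera images.
- tub: green flip-top pellet tub, upright cylinder 50 mm across and 62 mm tall (a 2 mm tab on top), white paper band, about 90 g. Origin: centre of its underside; z up.
- cup: transparent acrylic breeder cup, open at the top with a black rim line, 52 mm across at the foot, 54 mm at the rim, 51 mm tall, wall 3 mm, about 50 g; can be gripped across its outside. Origin: centre of its underside; z up.
- valve: small grey check valve lying on the surface: body 24 x 20 x 20 mm (x, y, z) with a 7 mm thick, 14 mm long hose barb sticking out at each x end (52 mm overall), one barb grey, the other black; about 15 g. Origin: centre of its underside; grip across y.
- magnet: teal plastic algae magnet with a black sole: block 66 x 40 x 22 mm (x, y, z) with a raised grip 44 x 20 mm on top, 33 mm tall in all; about 120 g. Origin: centre of its underside; grip across y. It does not stick to anything here.
- dish: white ceramic feeding dish on the turntable, 60 mm across, 18 mm high; stays where it is. Origin: centre of its underside.
- airstone: small blue cylinder 28 mm across, 26 mm tall, near the middle of the turntable; stays where it is. Origin: centre of its underside.
- turntable: round wooden lazy susan, 320 mm across, its top 30 mm above the counter; the stock stands on the top. Its bearing is stiff (it takes 0.5 N m to turn) and it need not be turned. Origin: centre of its foot, on the counter.
- blue_tray: blue plastic tray fixed to the counter, 250 x 125 mm, lip 10 mm high and 4 mm thick. Origin: centre of its underside; x along its length. Two black rubber pads in it, tops 7 mm above the counter: the ROUND pad (80 mm across) is centred at x = -63 mm, y = 0 and the SQUARE pad (80 x 80 mm) at x = +63 mm, y = 0 of the tray's frame.
- yellow_tray: yellow plastic tray fixed to the counter, 250 x 125 mm, lip 10 mm high and 4 mm thick. Origin: centre of its underside; x along its length. Two black rubber pads in it, tops 7 mm above the counter: the ROUND pad (80 mm across) is centred at x = -63 mm, y = 0 and the SQUARE pad (80 x 80 mm) at x = +63 mm, y = 0 of the tray's frame.
Mind the look-alikes: they are no part of the job. Of the things shaped like the magnet, the teal one is meant.

How it is judged:
By the outcome, as a careful person would: the job done as asked, in the order asked, and still so for the second after the job is handed in, with the robot touching nothing.
It also fails if it takes over 104 s, if anything falls off the work surface, if the arm or the gripper's body presses on something with over 40 N, if the wrist force passes 120 N, or if a joint passes its speed limit or range.

ROBOT

A 6-joint arm with a two-finger parallel gripper is mounted at the origin on the work surface. World frame = base frame: x ahead of the robot, y to its left, z up, the work surface at z = 0. Lengths are in m, angles in rad, forces in N, time in s.
With the tool pointing down it reaches from about 0.3 to 0.85 m from the base axis. Payload 5.4 kg.
Tool frame: the origin (TCP) lies at the very end of the fingers, on their centre line; the grasp point (between the pads) lies 19 mm behind it; y points along the fingers, x is the direction in which the jaws open and shut, and the axes are right-handed (so a half turn about y gives the same grasp; the last joint's range is limited). The gripper opens to 85 mm and grips with 20 to 120 N. Pads are 22 mm wide; open, the fingers measure 114 mm over their backs; the gripper's body (76 mm by 85 mm) begins 54 mm behind the grasp point. The pads swing forward as they close: fully open they stand 13 mm farther back than shut.
Start: joints at [-1.528, 0.158, 1.597, -0, 1.386, -0.21], TCP at [0.144, -0.557, 0.231] pointing down, gripper open.
Joint ranges: [-2.91, 2.91], [-0.94, 2.29], [0.18, 2.7], [-1.29, 4.43], [0.17, 2.64], [-3, 3]. Speed limits (rad/s): [2.57, 2.57, 3.14, 3.14, 3.14, 3.14].

INTERFACE

Orientations are given as a rotation vector (axis times angle).
In Python, from workcell import bot gives the robot as it stands. The module is installed in compiled form; this text tells all that it offers.
- The arm moves only by the tool drive_tool, never from a script. Its argument "motion" is one flat list of numbers, 5 for each row, row after row: the closure in counts, from 0 (fully open) to 255 (shut), then the shift along the tool's x, y, z in m, then the turn about the tool's y in rad. In form: [jaw, x, y, z, twist, jaw, x, y, z, twist, ...]. A call has 1 to 12 rows; each row is the pose to reach, as a shift and turn from the pose measured when the call began, along the tool's axes at that moment; what a row does not reach only later rows make up. A row lasts 1/10 s, in which the tool goes at most 50 mm and 8.59 degrees, less where a joint would pass 70% of its speed; a pose out of reach is approached as far as the arm can. A call with a gripper value outside its range is refused whole. The fingers move at their own pace and stop on an object; "force" is the grip in N (left out, the last holds). Time passes only in rows, so rows that repeat a pose let the fingers close. It gives the time, the measured TCP pose, the force and the opening at its end, in the units of the state.
- bot.get_state(): the state, without advancing time (a new reading comes with each control period).
- bot.capture(name): name is "scene" or "side" or "wrist"; returns a dict with "pixels" (400x640x3 uint8, red, green, blue), "intrinsics" (3x3 intrinsics, pixels), "rvec" (rotation vector, rad) and "tvec" (3), from world to camera coordinates, as OpenCV has them. Camera axes: x right, y down, z forward; pixel columns grow to the right and rows downward; lengths in m; the calibration is good to about 2 mm. A picture is of the moment at which its call begins. There is no depth.
- bot.finish_job(): hands the job in, once; it reports no verdict.
The state is a dict: "time": time; "q": joint angles; "dq": joint speeds; "joint_torque": joint torques, N m; "eef_pos": TCP position; "ee_rot": TCP orientation; "contact_force": force on the tool from outside, world axes, zero at the start; "ft_torque": the same for the moment, N m; "finger_gap": finger opening in m.
Only numpy, scipy, OpenCV 4.12 (cv2) and the standard library are available. Lean on these libraries where they do the work, as an engineer would, in place of code of your own. Each camera call takes 0.05 s, during which the arm holds its last target. There are 200 camera calls.

## Working session

There is one attempt and no reset: what is moved stays moved. The work goes in short steps, Python scripts to look and compute and a tool call to move; the robot and the scene stay as the last step left them, time stands still between calls to the robot, and variables do not carry over. Pictures are saved under pics/ and viewed, about 12 in all and at most 16, crops included, and the job is handed in when it is done.

Besides the shell and the picture viewer there is one more tool, called as name(argument=value, ...) on one line, values as JSON. drive_tool: Moves the arm, as the interface text tells. Its arguments: {"type":"object","properties":{"motion":{"type":"array"},"force":{"type":"number"}},"required":["motion"]}

```bash
mkdir -p pics; cat > h.py <<'E'
import numpy as np, cv2
from scipy.spatial.transform import Rotation as R
from workcell import bot
def snap(n,f=None):
    c=bot.capture(n)
    if f: cv2.imwrite('pics/'+f,c['pixels'][:,:,::-1])
    np.savez(n+'.npz',**c); return c
def ray(c,u,v,z):
    Rm=cv2.Rodrigues(np.array(c['rvec'],float))[0]; t=np.array(c['tvec'],float).ravel()
    d=Rm.T@np.linalg.inv(c['intrinsics'])@np.array([u,v,1.]); o=-Rm.T@t
    return o+d*(z-o[2])/d[2]
def proj(c,P):
    return cv2.projectPoints(np.array(P,float).reshape(-1,1,3),np.array(c['rvec'],float),np.array(c['tvec'],float),np.array(c['intrinsics'],float),None)[0][:,0]
E
python3 - <<'E'
from h import *
for n in('scene','side','wrist'):
    c=snap(n,n+'0.png'); Rm=cv2.Rodrigues(np.array(c['rvec'],float))[0]
    print(n,-Rm.T@np.ravel(c['tvec']),Rm[2],c['intrinsics'][0][0])
s=bot.get_state();print(s); print(R.from_rotvec(s['ee_rot']).as_matrix().round(3))
E
```

```text
scene [ 1.18289893 -0.66292459  0.6161981 ] [-0.5581421   0.62010005 -0.55131962] 402.8094076549024
side [0.2932967  0.70325402 0.74623191] [ 0.27496359 -0.69612633 -0.66317656] 487.28426313144536
wrist [ 0.2190346  -0.53637143  0.37383321] [-0.29459168 -0.07459487 -0.95270738] 276.72286752965806
{'time': 0.15, 'q': array([-1.52808521e+00,  1.58902907e-01,  1.59794476e+00,  6.04195089e-06,
        1.38621363e+00, -2.10106513e-01]), 'dq': array([ 0.00013874, -0.0024025 , -0.00323346, -0.00106683,  0.00027647,
       -0.00017946]), 'joint_torque': array([ 4.70620998e-04, -3.96380389e+01, -3.31784177e+01, -1.74116699e-04,
        5.52877624e-03, -5.88844429e-06]), 'eef_pos': array([ 0.14378379, -0.55625022,  0.23054297]), 'ee_rot': array([-1.31708513,  1.02157923, -1.02000634]), 'contact_force': array([-0.33115167,  0.34211748,  0.58689142]), 'ft_torque': array([ 0.01806168,  0.00476976, -0.05480849]), 'finger_gap': 0.0853152027286864}
[[ 0.25  -0.     0.968]
 [-0.968  0.001  0.25 ]
 [-0.001 -1.     0.   ]]
```

View pics/scene0.png

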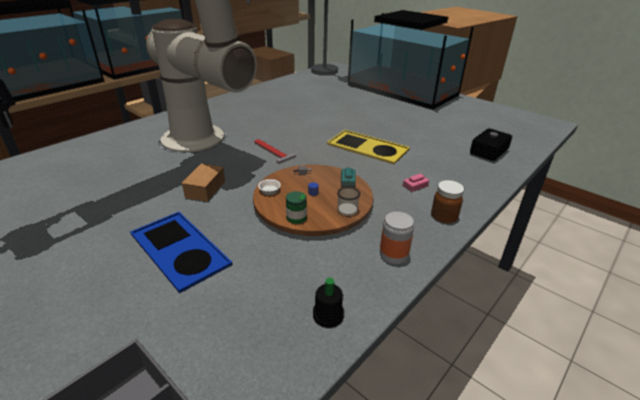

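View pics/side0.png

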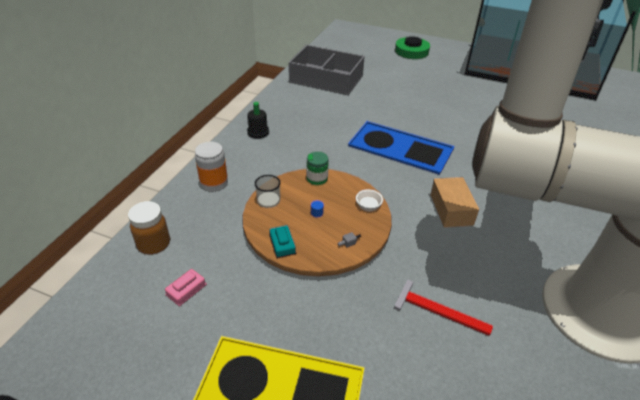

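View pics/wrist0.png

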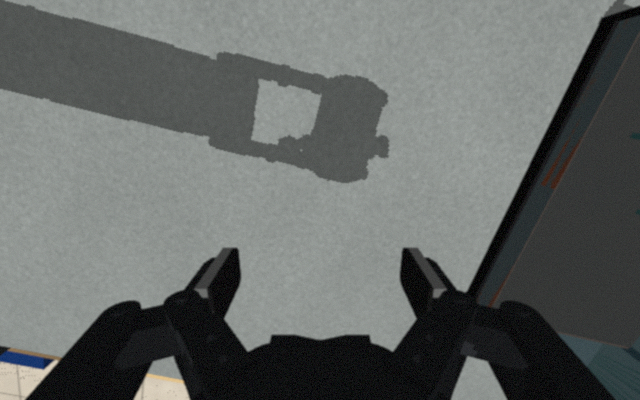

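```bash
python3 - <<'E'
from h import *
s=np.load('side.npz');c=np.load('scene.npz')
a=cv2.resize(s['pixels'][140:280,235:400],None,fx=4,fy=4,interpolation=2)
b=cv2.resize(c['pixels'][160:240,245:380],None,fx=4,fy=4,interpolation=2)
yt=cv2.resize(s['pixels'][330:400,180:380],None,fx=2.6,fy=2.6)
o=np.zeros((600,800,3),np.uint8)
a=cv2.resize(a,(400,340));o[:340,:400]=a
b=cv2.resize(b,(400,237));o[:237,400:]=b
bt=cv2.resize(s['pixels'][115:175,340:460],(400,200));o[350:550,:400]=bt
yt=cv2.resize(s['pixels'][330:400,180:380],(390,137));o[350:487,405:795]=yt
cv2.imwrite('pics/crop1.png',o[:,:,::-1])
for n,k in(('side',s),('scene',c)):
    h=cv2.cvtColor(k['pixels'],cv2.COLOR_RGB2HSV)
    for nm,lo,hi in(('teal',(82,120,40),(96,255,255)),('green',(60,100,30),(81,255,255)),('blue',(105,150,60),(125,255,255)),('yellow',(22,150,100),(34,255,255)),('black',(0,0,0),(180,255,45))):
        m=cv2.inRange(h,lo,hi);N,L,st,ce=cv2.connectedComponentsWithStats(m)
        for i in range(1,N):
            if st[i][4]>25 and st[i][4]<12000: print(n,nm,st[i],ce[i].round(1),ray(k,*ce[i],.007).round(3))
E
```

```text
side teal [270 226  25  31 549] [282.1 240.9] [0.618 0.082 0.007]
side green [628   0  12  29 141] [634.4   9.3] [-0.158 -1.703  0.007]
side green [396  38  34  21 486] [411.8  48.8] [ 0.601 -0.936  0.007]
side green [254 102   6  13  63] [256.  108.3] [ 0.913 -0.36   0.007]
side green [308 153  20  19 334] [317.  161.9] [ 0.655 -0.197  0.007]
side green [308 179  18   5  30] [316.1 181.8] [ 0.627 -0.124  0.007]
side blue [ 349  122  105   52 1812] [400.6 146.6] [ 0.481 -0.345  0.007]
side blue [312 202  11  14 136] [316.7 208.2] [ 0.591 -0.039  0.007]
side yellow [ 194  337  170   63 4593] [274.4 370.4] [0.504 0.348 0.007]
side black [465   1  43  81 310] [482.1  63. ] [ 0.357 -0.927  0.007]
side black [601   0  11   9  61] [605.6   3.5] [-0.048 -1.725  0.007]
side black [570  11  66  89 330] [603.5  66.4] [-0.024 -1.073  0.007]
side black [583  21  20  38 177] [593.6  36.7] [ 0.004 -1.324  0.007]
side black [405  38  16   8 110] [412.9  41.5] [ 0.613 -0.998  0.007]
side black [500 108  11  10  36] [504.3 112.6] [ 0.25  -0.631  0.007]
side black [248 111  20  27 430] [257.2 125.1] [
[... 1867 characters left out ...]
374 146  22   9 155] [384.7 150.1] [0.548 0.379 0.007]
scene black [207 173  13  15  31] [214.3 179.6] [ 0.297 -0.121  0.007]
scene black [287 200  19   9  63] [297.6 203.8] [ 0.558 -0.042  0.007]
scene black [432 200   7  20  61] [434.5 210.7] [0.839 0.181 0.007]
scene black [145 221  44  28 675] [166.4 234.4] [ 0.422 -0.347  0.007]
scene black [174 250  37  25 681] [192.  261.7] [ 0.547 -0.359  0.007]
scene black [322 273 119 127 653] [376.5 343. ] [ 0.963 -0.254  0.007]
scene black [ 313  284   31   44 1055] [328.1 306.8] [ 0.847 -0.251  0.007]
scene black [  49  343  118   57 2473] [110.1 375.9] [ 0.683 -0.601  0.007]
scene black [152 386  30  14 228] [167.5 394.6] [ 0.779 -0.554  0.007]
```

View pics/crop1.png

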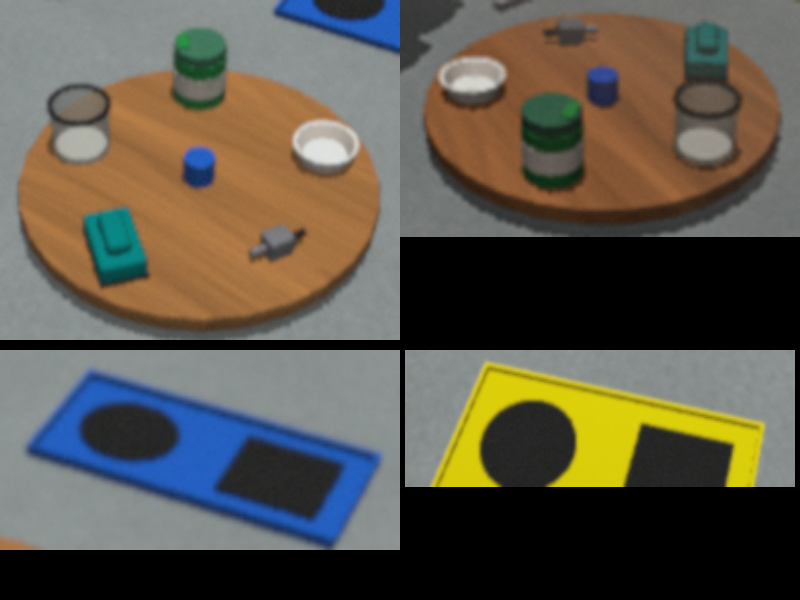

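```bash
cat >> h.py <<'E'
def go(p,yaw=None):
    "shift along tool axes to world TCP p; yaw = world heading of jaw axis (deg, mod 180)"
    s=bot.get_state(); M=R.from_rotvec(s['ee_rot']).as_matrix()
    d=M.T@(np.array(p)-s['eef_pos']); cur=np.degrees(np.arctan2(M[1,0],M[0,0]))
    o='shift %s'%d.round(4)
    if yaw is not None:
        t=(yaw-cur+90)%180-90; o+=' yaw %.1f world turn %.1f => twist %.3f'%(cur,t,-np.radians(t))
    print(o,'t%.1f'%s['time'],s['eef_pos'].round(4),'q6 %.2f'%s['q'][5])
E
python3 - <<'E'
from h import *
s=np.load('side.npz');c=np.load('scene.npz')
for n,a,b,z in(('tubtop',(317.5,158.6),(296.3,196.4),.092),('cuprim',(268,182.9),(348.9,193.4),.081),('valve',(349.3,239),(303,170.8),.045),('magtop',(283,237.3),(349,173),.060),('dish',(369,200.6),(269.8,186.5),.047),('air',(317.5,204.3),(312.9,185),.056),('table',(317.5,217),(313,197),.03),('pink',(185,285),(416,182),.03)):
    print(n,ray(s,*a,z).round(4),ray(c,*b,z).round(4))
E
```

```text
tubtop [ 0.6173 -0.1046  0.092 ] [ 0.6218 -0.1093  0.092 ]
cuprim [0.6862 0.0034 0.081 ] [ 6.933e-01 -3.000e-04  8.100e-02]
valve [0.4813 0.0563 0.045 ] [0.493  0.0461 0.045 ]
magtop [0.5972 0.1171 0.06  ] [0.6105 0.1058 0.06  ]
dish [ 0.4803 -0.0663  0.047 ] [ 0.4896 -0.0765  0.047 ]
air [ 0.5739 -0.0017  0.056 ] [ 0.5767 -0.0031  0.056 ]
table [0.5691 0.0087 0.03  ] [ 0.5891 -0.0157  0.03  ]
pink [0.723  0.2718 0.03  ] [0.7464 0.2379 0.03  ]
```

```bash
python3 -c "
from h import *
go([.69,.002,.22],-90);go([.42,-.28,.24],-90)"
```

```text
shift [-0.4039  0.0113  0.6685] yaw -75.5 world turn -14.5 => twist 0.253 t0.1 [ 0.1438 -0.5563  0.2305] q6 -0.21
shift [-0.1984 -0.0091  0.3365] yaw -75.5 world turn -14.5 => twist 0.253 t0.1 [ 0.1438 -0.5563  0.2305] q6 -0.21
```

drive_tool(motion=[0,-0.404,0.01,0.668,0.253,0,-0.404,0.01,0.668,0.253,0,-0.404,0.01,0.668,0.253,0,-0.404,0.01,0.668,0.253,0,-0.404,0.01,0.668,0.253,0,-0.404,0.01,0.668,0.253,0,-0.404,0.01,0.668,0.253,0,-0.404,0.01,0.668,0.253,0,-0.404,0.01,0.668,0.253,0,-0.404,0.01,0.668,0.253,0,-0.404,0.01,0.668,0.253,0,-0.404,0.01,0.668,0.253])

```text
time: 1.35
eef_pos: [0.564, -0.1256, 0.2234]
ee_rot: [-1.208, 1.21, -1.208]
contact_force: [1.7, -0.5, 0.5]
finger_gap: 0.0852
```

```bash
python3 -c "
from h import *
go([.69,.002,.22],-90)"
```

```text
shift [-0.1276  0.0035  0.126 ] yaw -90.0 world turn -0.0 => twist 0.000 t1.4 [ 0.564  -0.1256  0.2234] q6 1.14
```

drive_tool(motion=[0,-0.128,0.003,0.126,0,0,-0.128,0.003,0.126,0,0,-0.128,0.003,0.126,0,0,-0.128,0.003,0.126,0,0,-0.128,0.003,0.126,0,0,-0.128,0.003,0.126,0])

```text
time: 1.95
eef_pos: [0.6898, 0.0027, 0.2196]
ee_rot: [-1.21, 1.21, -1.207]
contact_force: [-0.2, -0.2, 0.4]
finger_gap: 0.0857
```

```bash
python3 -c "
from h import *
c=snap('wrist','w1.png')
go([.69,.002,.22],-90)"
```

```text
shift [-0.0001 -0.      0.0005] yaw -90.0 world turn 0.0 => twist -0.000 t2.0 [0.6895 0.0019 0.22  ] q6 1.40
```

View pics/w1.png

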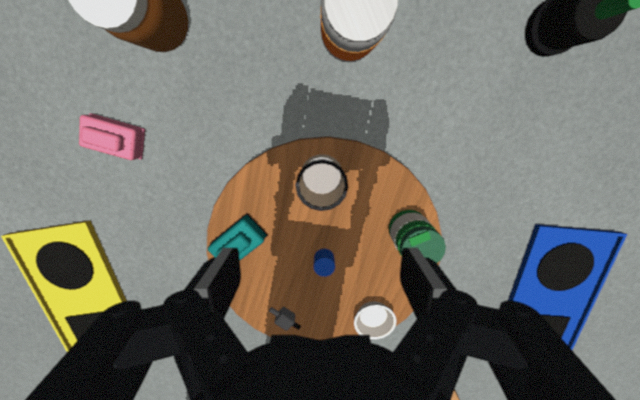

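```bash
python3 - <<'E'
from h import *
c=np.load('wrist.npz')
for n,a,z in(('cup',(322.5,183),.081),('mag',(237,237),.058),('tub',(427,240),.092),('valve',(285,318),.045),('air',(325,262),.05),('bluer',(565,267),.007),('yelr',(65,265),.007)): print(n,ray(c,*a,z).round(4))
# circle check: rim radius by ray
for u,v in((297,183),(348,183),(322,157),(322,210)): print(ray(c,u,v,.081).round(4))
h=cv2.cvtColor(c['pixels'],cv2.COLOR_RGB2HSV)
m=cv2.inRange(h,(0,0,0),(180,255,50));N,L,st,ce=cv2.connectedComponentsWithStats(m)
for i in range(1,N):
    if 60<st[i][4]<5000: print(st[i],ce[i].round(1),ray(c,*ce[i],.007).round(4))
E
```

```text
cup [0.6924 0.0007 0.081 ]
mag [0.6182 0.1041 0.058 ]
tub [ 0.6317 -0.1125  0.092 ]
valve [0.4866 0.0523 0.045 ]
air [ 0.5791 -0.0032  0.05  ]
bluer [ 0.5456 -0.3567  0.007 ]
yelr [0.5474 0.3778 0.007 ]
[0.6923 0.0276 0.081 ]
[ 0.6924 -0.0261  0.081 ]
[0.7199 0.0014 0.081 ]
[0.662  0.0012 0.081 ]
[ 525    0  106   56 4098] [570.6  23.6] [ 0.8582 -0.2778  0.007 ]
[297 160  50  32 189] [324.8 170.6] [ 0.6894 -0.0028  0.007 ]
[241 214  26  23 103] [255.1 224.6] [0.6123 0.094  0.007 ]
[400 227  30  21  86] [411.6 232.8] [ 0.6002 -0.1258  0.007 ]
[  37  243   56   46 1902] [ 64.4 265. ] [0.5474 0.3787 0.007 ]
[ 538  244   55   46 1934] [565.  266.4] [ 0.5467 -0.3564  0.007 ]
[279 308  16  12  75] [286.7 313. ] [0.4625 0.0552 0.007 ]
```

drive_tool(motion=[0,0.001,0.12,0.0015,0,0,0.001,0.12,0.0015,0,0,0.001,0.12,0.0015,0,0,0.001,0.15,0.0015,0,0,0.001,0.178,0.0015,0,0,0.001,0.178,0.0015,0,0,0.001,0.178,0.0015,0], force=25)

```text
time: 2.7
eef_pos: [0.6903, 0.0002, 0.0425]
ee_rot: [-1.209, 1.212, -1.208]
contact_force: [0.3, 0.9, 0.9]
finger_gap: 0.0856
```

drive_tool(motion=[255,0,0,0,0,255,0,0,0,0,255,0,0,0,0,255,0,0,0,0,255,0,0,0,0,255,0,0,0,0,255,0,0,0,0,255,0,0,0,0], force=25)

```text
time: 3.5
eef_pos: [0.6919, -0.0004, 0.0452]
ee_rot: [-1.207, 1.209, -1.211]
contact_force: [-1.8, -1.4, 6.3]
finger_gap: 0.0536
```

```bash
python3 -c "
from h import *
go([.546,-.356,.2],-90)
print(bot.get_state()['finger_gap'])"
```

```text
shift [ 0.3558 -0.155  -0.1451] yaw -90.1 world turn 0.1 => twist -0.001 t3.5 [ 6.919e-01 -4.000e-04  4.520e-02] q6 1.40
0.05357282199865112
```

drive_tool(motion=[255,0,-0.03,0,0,255,0,-0.08,0,0,255,0.02,-0.12,0,0,255,0.06,-0.12,-0.03,0,255,0.1,-0.12,-0.05,0,255,0.14,-0.12,-0.07,0,255,0.18,-0.12,-0.09,0,255,0.22,-0.12,-0.11,0,255,0.26,-0.12,-0.13,0,255,0.3,-0.12,-0.145,0,255,0.34,-0.12,-0.145,0,255,0.356,-0.12,-0.145,0])

```text
time: 4.7
eef_pos: [0.5454, -0.3599, 0.1659]
ee_rot: [-1.207, 1.21, -1.215]
contact_force: [0.2, -0.0, -0.7]
finger_gap: 0.054
```

drive_tool(motion=[255,0,0,0,0,255,0,0,0,0])

```text
time: 4.9
eef_pos: [0.5456, -0.3593, 0.1661]
ee_rot: [-1.206, 1.21, -1.215]
contact_force: [-0.3, 1.4, -0.5]
finger_gap: 0.0538
```

```bash
python3 -c "
from h import *
go([.546,-.356,.024],-90)
print(bot.get_state()['finger_gap'])
c=snap('wrist','w2.png')"
```

```text
shift [-0.0036  0.1421 -0.    ] yaw -90.3 world turn 0.3 => twist -0.005 t4.9 [ 0.5456 -0.3593  0.1661] q6 0.81
0.05377206367760321
```

View pics/w2.png

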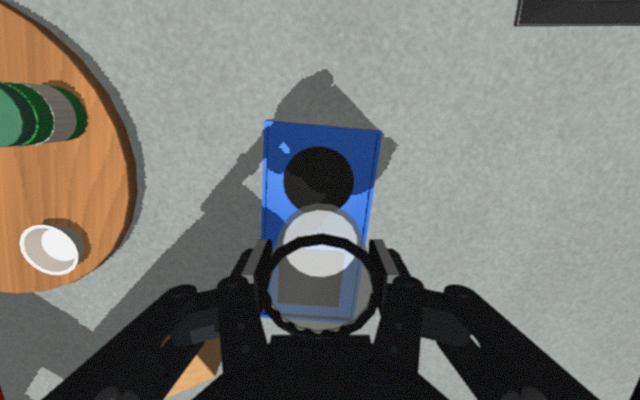

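```bash
python3 -c "
from h import *
c=np.load('wrist.npz')
print(ray(c,320,242,.151),ray(c,318.5,180,.007),ray(c,279,242,.151),ray(c,361,242,.151),proj(c,[.5456,-.3593,.151]))
h=cv2.cvtColor(c['pixels'],cv2.COLOR_RGB2HSV)
m=cv2.inRange(h[100:205],(0,0,0),(180,255,50));N,L,st,ce=cv2.connectedComponentsWithStats(m)
for i in range(1,N):
    if 60<st[i][4]<5000: print(st[i],ce[i].round(1),ray(c,ce[i][0],ce[i][1]+100,.007).round(4))
"
```

```text
[ 0.54261493 -0.35888189  0.151     ] [ 0.54696883 -0.35750253  0.007     ] [ 0.54275086 -0.33287641  0.151     ] [ 0.54247892 -0.38490241  0.151     ] [[320.64226083 237.72110479]]
[ 14   0  21  45 391] [26.3 21. ] [ 0.6124 -0.0499  0.007 ]
[ 285   47   68   58 3288] [318.3  77.4] [ 0.55   -0.3573  0.007 ]
```

drive_tool(motion=[255,-0.002,0.04,0.0015,0,255,-0.002,0.08,0.0015,0,255,-0.002,0.11,0.0015,0,255,-0.002,0.125,0.0015,0,255,-0.002,0.135,0.0015,0,255,-0.002,0.139,0.0015,0,255,-0.002,0.142,0.0015,0,255,-0.002,0.143,0.0015,0,255,-0.002,0.143,0.0015,0])

```text
time: 5.85
eef_pos: [0.5482, -0.3573, 0.0241]
ee_rot: [-1.207, 1.208, -1.216]
contact_force: [1.0, -0.2, -1.2]
finger_gap: 0.0533
```

drive_tool(motion=[255,0,0.001,0,0,255,0,0.002,0,0,255,0,0.002,0,0])

```text
time: 6.15
eef_pos: [0.5484, -0.3576, 0.0224]
ee_rot: [-1.206, 1.207, -1.216]
contact_force: [-0.4, 1.4, -0.3]
finger_gap: 0.0539
```

drive_tool(motion=[255,0,0.001,0,0,255,0,0.001,0,0,0,0,0.001,0,0,0,0,0.001,0,0,0,0,0.001,0,0,0,0,0.001,0,0,0,0,0.001,0,0,0,0,0.001,0,0])

```text
time: 6.95
eef_pos: [0.5484, -0.3576, 0.0213]
ee_rot: [-1.206, 1.207, -1.216]
contact_force: [-0.4, -0.4, -0.0]
finger_gap: 0.0854
```

drive_tool(motion=[0,0,-0.03,0,0,0,0,-0.07,0,0,0,0,-0.12,0,0,0,0,-0.16,0,0,0,0,-0.16,0,0])

```text
time: 7.45
eef_pos: [0.551, -0.3601, 0.19]
ee_rot: [-1.206, 1.195, -1.228]
contact_force: [-0.3, -0.3, 0.5]
finger_gap: 0.0852
```

```bash
python3 -c "
from h import *
c=snap('wrist','w3.png');go([.487,.051,.17],-90)"
```

```text
shift [-0.4097  0.0116 -0.0642] yaw -90.2 world turn 0.2 => twist -0.004 t7.5 [ 0.5496 -0.3588  0.186 ] q6 0.81
```

View pics/w3.png

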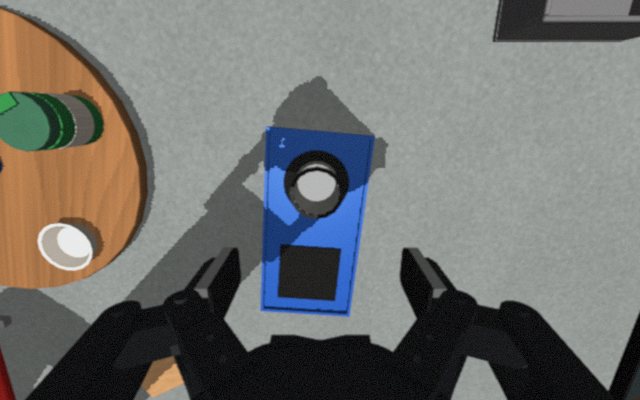

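```bash
python3 -c "
from h import *
c=np.load('wrist.npz');s=np.load('side.npz')
print(ray(c,308,272,.007),ray(c,317,183.5,.010),ray(c,316,183,.007))
a,b=ray(s,341.4,244,.04),ray(s,358.8,237,.04);d=b-a;print(a,b,np.degrees(np.arctan2(d[1],d[0])),np.hypot(*d[:2]))
go([.47,.052,.2],-90)
"
```

```text
[ 0.42147479 -0.34543172  0.007     ] [ 0.54493588 -0.3583472   0.01      ] [ 0.54481689 -0.35713678  0.007     ]
[0.49239626 0.07075597 0.04      ] [0.46697244 0.03890148 0.04      ] -128.59419086511684 0.04075634744919269
shift [-0.4104 -0.0186 -0.0809] yaw -90.2 world turn 0.2 => twist -0.004 t7.5 [ 0.5496 -0.3588  0.186 ] q6 0.81
```

drive_tool(motion=[0,-0.41,0,-0.063,-0.89,0,-0.41,0,-0.063,-0.89,0,-0.41,0,-0.063,-0.89,0,-0.41,0,-0.063,-0.89,0,-0.41,0,-0.063,-0.89,0,-0.41,0,-0.063,-0.89,0,-0.41,0,-0.063,-0.89,0,-0.41,0,-0.063,-0.89,0,-0.41,0,-0.063,-0.89,0,-0.41,0,-0.063,-0.89,0,-0.41,0,-0.063,-0.89])

```text
time: 8.6
eef_pos: [0.4879, 0.0506, 0.1808]
ee_rot: [-1.509, 0.527, -0.546]
contact_force: [-0.7, -0.6, -0.1]
finger_gap: 0.0853
```

```bash
python3 -c "
from h import *
c=snap('wrist');go([.487,.051,.18],-39)
cv2.imwrite('pics/w4.png',cv2.resize(c['pixels'][130:360,200:440],(720,690))[:600,:,::-1])"
```

```text
shift [-0.0014  0.001  -0.    ] yaw -39.3 world turn 0.3 => twist -0.005 t8.7 [0.4881 0.0501 0.181 ] q6 0.55
```

View pics/w4.png

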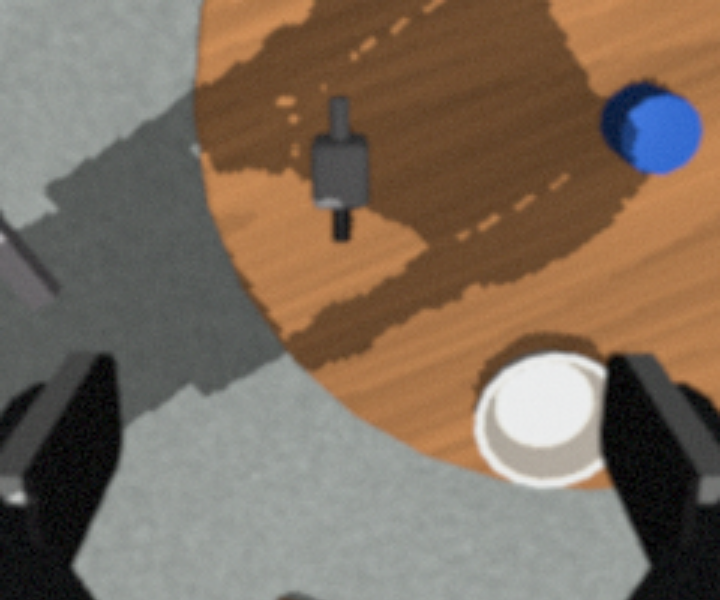

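```bash
python3 -c "
from h import *
c=np.load('wrist.npz')
a=ray(c,313.2,162.5,.042);b=ray(c,314,210,.042);p=(a+b)/2;d=a-b
print(a,b,p,np.hypot(*d[:2]),np.degrees(np.arctan2(d[1],d[0])),ray(c,313.7,187,.05));go([p[0],p[1],.034],-39)"
```

```text
[0.49934228 0.07335224 0.042     ] [0.46673755 0.03261907 0.042     ] [0.48303991 0.05298565 0.042     ] 0.052175274484380266 51.324598458343736 [0.48453175 0.05454109 0.05      ]
shift [-0.0077  0.147  -0.0008] yaw -39.3 world turn 0.3 => twist -0.005 t8.7 [0.4881 0.0501 0.181 ] q6 0.55
```

drive_tool(motion=[0,-0.007,0.05,0,-0.01,0,-0.007,0.1,0,-0.01,0,-0.007,0.13,0,-0.01,0,-0.007,0.142,0,-0.01,0,-0.007,0.146,0,-0.01,0,-0.007,0.146,0,-0.01], force=25)

```text
time: 9.25
eef_pos: [0.4853, 0.0523, 0.0359]
ee_rot: [-1.511, 0.519, -0.541]
contact_force: [0.7, -0.6, 0.1]
finger_gap: 0.0856
```

drive_tool(motion=[255,0,0,0,0,255,0,0,0,0,255,0,0,0,0,255,0,0,0,0,255,0,0,0,0,255,0,0,0,0,255,0,0,0,0,255,0,0,0,0,255,0,0,0,0,255,0,0,0,0])

```text
time: 10.25
eef_pos: [0.4857, 0.0523, 0.0364]
ee_rot: [-1.51, 0.519, -0.542]
contact_force: [-0.9, 0.4, 6.9]
finger_gap: 0.0195
```

```bash
python3 -c "
from h import *
go([.421,-.345,.1],-90)
print(bot.get_state()['finger_gap'],bot.get_state()['contact_force'])"
```

```text
shift [ 0.1994 -0.0604 -0.3503] yaw -38.8 world turn -51.2 => twist 0.894 t10.2 [0.4857 0.0523 0.0364] q6 0.55
0.019461009936399695 [-0.9275366   0.40422693  6.90847435]
```

drive_tool(motion=[255,0,-0.04,0,0,255,0,-0.09,0,0,255,0.03,-0.11,-0.05,0.15,255,0.199,-0.11,-0.35,0.894,255,0.199,-0.11,-0.35,0.894,255,0.199,-0.11,-0.35,0.894,255,0.199,-0.11,-0.35,0.894,255,0.199,-0.11,-0.35,0.894,255,0.199,-0.11,-0.35,0.894,255,0.199,-0.11,-0.35,0.894,255,0.199,-0.11,-0.35,0.894,255,0.199,-0.11,-0.35,0.894])

```text
time: 11.45
eef_pos: [0.4197, -0.3449, 0.149]
ee_rot: [-1.206, 1.198, -1.223]
contact_force: [0.3, 0.7, -0.6]
finger_gap: 0.0191
```

```bash
python3 -c "
from h import *
c=snap('wrist');go([.421,-.345,.0145],-90);print(bot.get_state()['finger_gap'])
cv2.imwrite('pics/w5.png',cv2.resize(c['pixels'][100:360,160:480],(738,600))[:,:,::-1])"
```

```text
shift [ 0.0005  0.1344 -0.0005] yaw -90.0 world turn 0.0 => twist -0.001 t11.5 [ 0.42   -0.3434  0.1489] q6 0.66
0.019230715931298225
```

View pics/w5.png

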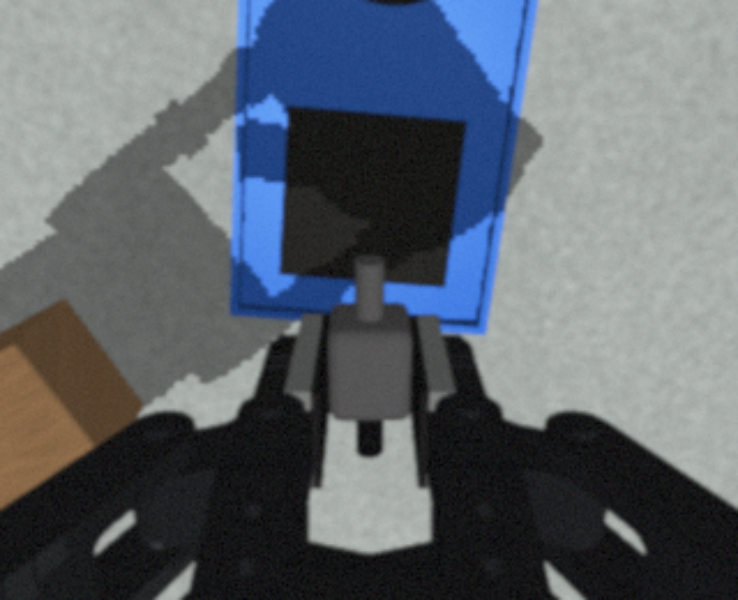

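```bash
python3 -c "
from h import *
c=np.load('wrist.npz')
p=ray(c,320.4,184.1,.007);print(p)
a=ray(c,320,211.9,.154);b=ray(c,320,296,.154);print(a,b,(a+b)/2)
"
```

```text
[ 0.42203443 -0.3461328   0.007     ]
[ 0.44454757 -0.34441348  0.154     ] [ 0.39159748 -0.34429675  0.154     ] [ 0.41807252 -0.34435512  0.154     ]
```

drive_tool(motion=[255,0.0015,0.04,0.0035,0,255,0.0015,0.08,0.0035,0,255,0.0015,0.11,0.0035,0,255,0.0015,0.125,0.0035,0,255,0.0015,0.131,0.0035,0,255,0.0015,0.134,0.0035,0,255,0.0015,0.135,0.0035,0,255,0.0015,0.135,0.0035,0])

```text
time: 12.3
eef_pos: [0.4258, -0.3469, 0.0153]
ee_rot: [-1.207, 1.195, -1.223]
contact_force: [-0.8, -0.1, -0.0]
finger_gap: 0.0193
```

drive_tool(motion=[255,0,0.001,0,0,255,0,0.001,0,0])

```text
time: 12.5
eef_pos: [0.4263, -0.3475, 0.0152]
ee_rot: [-1.207, 1.194, -1.225]
contact_force: [-0.3, -0.1, -0.1]
finger_gap: 0.0196
```

drive_tool(motion=[255,-0.002,0,-0.0025,0,255,-0.002,0.001,-0.0025,0,255,-0.002,0.002,-0.0025,0,255,-0.002,0.002,-0.0025,0])

```text
time: 12.9
eef_pos: [0.4238, -0.3455, 0.0136]
ee_rot: [-1.207, 1.194, -1.224]
contact_force: [-1.5, 1.2, 4.8]
finger_gap: 0.0193
```

Contact; release with a part opening, then lift.

drive_tool(motion=[130,0,0,0,0,130,0,0,0,0,130,0,0,0,0,130,0,0,0,0,130,0,-0.03,0,0,130,0,-0.08,0,0,0,0,-0.13,0,0,0,0,-0.17,0,0,0,0,-0.17,0,0])

```text
time: 13.8
eef_pos: [0.4242, -0.3469, 0.191]
ee_rot: [-1.209, 1.183, -1.236]
contact_force: [1.0, -1.0, -0.2]
finger_gap: 0.0827
```

```bash
python3 -c "
from h import *
c=snap('wrist');go([.62,-.108,.22],-60)
cv2.imwrite('pics/w6.png',c['pixels'][:,:,::-1])"
```

```text
shift [-0.237  -0.0332  0.1975] yaw -90.0 world turn 30.0 => twist -0.524 t13.8 [ 0.423  -0.3454  0.1873] q6 0.66
```

View pics/w6.png

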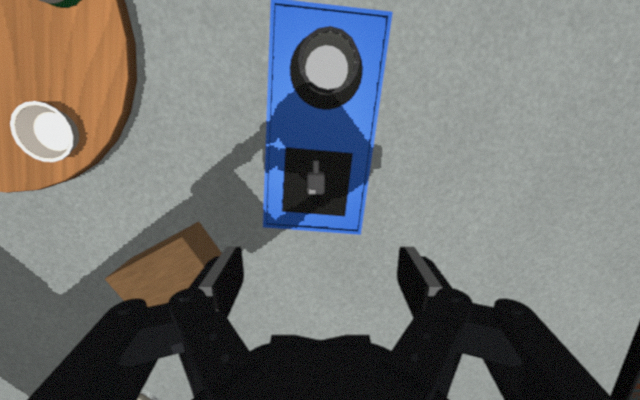

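drive_tool(motion=[0,-0.237,-0.035,0.198,0,0,-0.237,-0.035,0.198,0,0,-0.237,-0.035,0.198,0,0,-0.237,-0.035,0.198,0,0,-0.237,-0.035,0.198,0,0,-0.237,-0.035,0.198,0,0,-0.237,-0.035,0.198,0,0,-0.237,-0.035,0.198,0,0,-0.237,-0.035,0.198,0])

```text
time: 14.75
eef_pos: [0.6193, -0.1087, 0.2202]
ee_rot: [-1.21, 1.191, -1.23]
contact_force: [-0.0, 0.6, -0.1]
finger_gap: 0.0854
```

```bash
python3 -c "
from h import *
c=snap('wrist')
cv2.imwrite('pics/w7.png',c['pixels'][60:360,80:560,::-1])
go([.62,-.108,.05],-90)"
```

```text
shift [-0.004   0.1704 -0.0019] yaw -90.1 world turn 0.1 => twist -0.002 t14.8 [ 0.6192 -0.1091  0.2205] q6 1.21
```

View pics/w7.png

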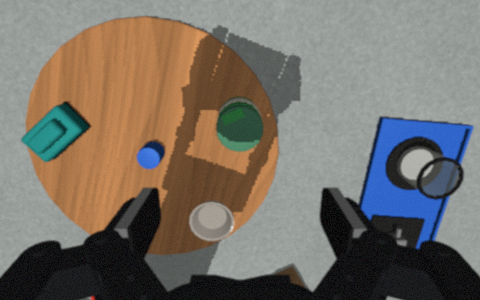

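```bash
python3 -c "
from h import *
c=np.load('wrist.npz')
p=ray(c,319.5,188,.091);print(p,ray(c,296,188,.091),ray(c,343,188,.091),ray(c,319.5,164,.091),ray(c,319.5,211,.091))
print(ray(c,136,189,.055),ray(c,230,215,.05))
go([p[0],p[1],.055],-90)"
```

```text
[ 0.62130116 -0.1099267   0.091     ] [ 0.6214327  -0.08590026  0.091     ] [ 0.62116924 -0.13402504  0.091     ] [ 0.64608617 -0.10996031  0.091     ] [ 0.59630901 -0.10989281  0.091     ]
[0.61159863 0.09990503 0.055     ] [ 0.57719505 -0.0025931   0.05      ]
shift [-0.002   0.1655 -0.0005] yaw -90.1 world turn 0.1 => twist -0.002 t14.8 [ 0.6192 -0.1091  0.2205] q6 1.21
```

drive_tool(motion=[0,0.0005,0.05,0.002,0,0,0.0005,0.1,0.002,0,0,0.0005,0.14,0.002,0,0,0.0005,0.16,0.002,0,0,0.0005,0.172,0.002,0,0,0.0005,0.172,0.002,0], force=40)

```text
time: 15.4
eef_pos: [0.6221, -0.1134, 0.0468]
ee_rot: [-1.21, 1.195, -1.23]
contact_force: [-0.1, 0.2, 0.7]
finger_gap: 0.0854
```

drive_tool(motion=[255,0,0,0,0,255,0,0,0,0,255,0,0,0,0,255,0,0,0,0,255,0,0,0,0,255,0,0,0,0,255,0,0,0,0,255,0,0,0,0])

```text
time: 16.2
eef_pos: [0.6235, -0.1138, 0.049]
ee_rot: [-1.209, 1.192, -1.232]
contact_force: [-1.1, -0.0, 7.2]
finger_gap: 0.0482
```

```bash
python3 -c "
from h import *
go([.547,.379,.2],-90)
print(bot.get_state()['finger_gap'],bot.get_state()['contact_force'])"
```

```text
shift [-0.4899 -0.1606 -0.0758] yaw -90.2 world turn 0.2 => twist -0.004 t16.2 [ 0.6235 -0.1138  0.049 ] q6 1.21
0.048231543444458555 [-1.14002773 -0.04031293  7.17576499]
```

drive_tool(motion=[255,0,-0.04,0,0,255,0,-0.09,0,0,255,-0.03,-0.12,-0.01,0,255,-0.08,-0.12,-0.02,0,255,-0.13,-0.12,-0.03,0,255,-0.18,-0.12,-0.04,0,255,-0.23,-0.12,-0.05,0,255,-0.28,-0.12,-0.06,0,255,-0.33,-0.12,-0.07,0,255,-0.38,-0.12,-0.076,0,255,-0.43,-0.12,-0.076,0,255,-0.47,-0.12,-0.076,0])

```text
time: 17.4
eef_pos: [0.5466, 0.3608, 0.1599]
ee_rot: [-1.209, 1.191, -1.231]
contact_force: [0.6, -0.8, -2.0]
finger_gap: 0.0477
```

```bash
python3 -c "
from h import *
go([.547,.379,.17],-90)
print(bot.get_state()['finger_gap'])"
```

```text
shift [-0.018  -0.0104  0.0005] yaw -90.2 world turn 0.2 => twist -0.003 t17.4 [0.5466 0.3608 0.1599] q6 1.99
0.04766794254110334
```

drive_tool(motion=[255,-0.018,-0.01,0,0,255,-0.018,-0.01,0,0,255,-0.018,-0.01,0,0])

```text
time: 17.7
eef_pos: [0.5465, 0.3789, 0.1697]
ee_rot: [-1.209, 1.19, -1.231]
contact_force: [-0.5, -0.8, -0.3]
finger_gap: 0.0481
```

```bash
python3 -c "
from h import *
c=snap('wrist','w8.png')
go([.547,.379,.17],-90)"
```

```text
shift [-0.0009 -0.0007  0.0005] yaw -90.2 world turn 0.2 => twist -0.003 t17.8 [0.5465 0.3781 0.1693] q6 2.01
```

View pics/w8.png

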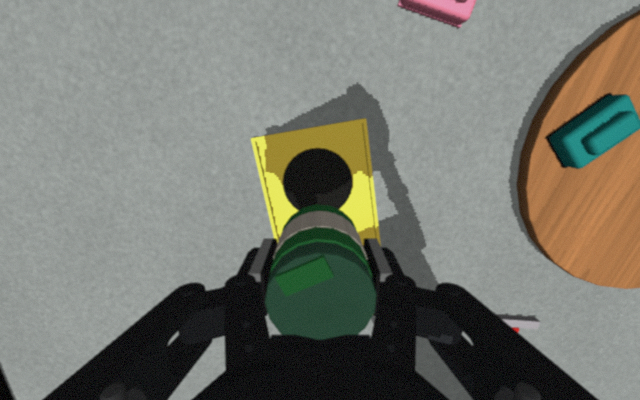

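```bash
python3 -c "
from h import *
c=np.load('wrist.npz')
print(ray(c,318,182,.007))
for u,v,z in((321,338,.2123),(265,290,.2123),(377,290,.2123),(319,206,.1503)):print(ray(c,u,v,z))"
```

```text
[0.54678424 0.37878309 0.007     ]
[0.52394316 0.37974016 0.2123    ]
[0.54967917 0.40363674 0.2123    ]
[0.54899886 0.35561641 0.2123    ]
[0.56635763 0.37964761 0.1503    ]
```

drive_tool(motion=[255,-0.0005,0.04,0.0015,0,255,-0.0005,0.08,0.0015,0,255,-0.0005,0.11,0.0015,0,255,-0.0005,0.127,0.0015,0,255,-0.0005,0.135,0.0015,0,255,-0.0005,0.139,0.0015,0,255,-0.0005,0.142,0.0015,0,255,-0.0005,0.142,0.0015,0])

```text
time: 18.55
eef_pos: [0.5511, 0.3764, 0.0287]
ee_rot: [-1.207, 1.19, -1.232]
contact_force: [-0.3, -0.4, -1.5]
finger_gap: 0.0482
```

drive_tool(motion=[255,0,0.001,0,0,255,0,0.001,0,0])

```text
time: 18.75
eef_pos: [0.5518, 0.3768, 0.0287]
ee_rot: [-1.205, 1.189, -1.232]
contact_force: [0.2, -0.6, -0.9]
finger_gap: 0.0484
```

drive_tool(motion=[255,-0.002,0,-0.0035,0,255,-0.002,0.001,-0.0035,0,255,-0.002,0.002,-0.0035,0,255,-0.002,0.003,-0.0035,0,255,-0.002,0.003,-0.0035,0])

```text
time: 19.25
eef_pos: [0.5484, 0.3788, 0.026]
ee_rot: [-1.205, 1.189, -1.232]
contact_force: [-1.6, 0.3, 2.7]
finger_gap: 0.0482
```

```bash
python3 -c "
from h import *
go([.548,.379,.026],-90);s=bot.get_state();print(R.from_rotvec(s['ee_rot']).as_matrix().round(3),s['contact_force'])"
```

```text
shift [-0.0002  0.     -0.0004] yaw -90.2 world turn 0.2 => twist -0.003 t19.2 [0.5484 0.3788 0.026 ] q6 2.02
[[-0.003  0.019  1.   ]
 [-1.    -0.016 -0.003]
 [ 0.016 -1.     0.019]] [-1.55173446  0.25252661  2.68137162]
```

drive_tool(motion=[0,0,0,0,0,0,0,0,0,0,0,0,0,0,0,0,0,0,0,0,0,0,0,0,0,0,0,0,0,0,0,0,-0.04,0,0,0,0,-0.09,0,0,0,0,-0.14,0,0,0,0,-0.18,0,0,0,0,-0.18,0,0])

```text
time: 20.35
eef_pos: [0.5486, 0.3837, 0.215]
ee_rot: [-1.191, 1.183, -1.234]
contact_force: [0.2, 0.2, 0.4]
finger_gap: 0.0855
```

```bash
python3 -c "
from h import *
c=snap('wrist','w9.png')
go([.61,.108,.21],-90)"
```

```text
shift [0.2746 0.0059 0.0637] yaw -90.2 world turn 0.2 => twist -0.003 t20.4 [0.547  0.3829 0.2107] q6 2.02
```

View pics/w9.png

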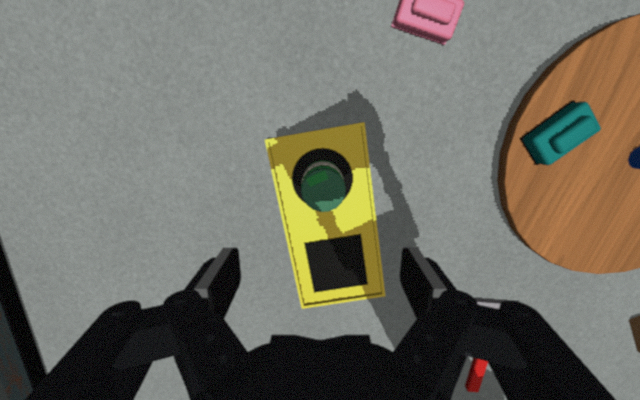

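```bash
python3 -c "
from h import *
c=np.load('wrist.npz')
print(ray(c,337,263.5,.007),ray(c,323,189.5,.069),ray(c,322.5,180,.007))
P=np.array([ray(c,u,v,.052) for u,v in((524,131),(581,102),(600,124),(542,156))]);print(P.round(4),P.mean(0))
d=P[1]-P[0]+P[2]-P[3];print(np.degrees(np.arctan2(d[1],d[0])),np.hypot(*d[:2])/2)
"
```

```text
[0.42191739 0.35815141 0.007     ] [0.54693803 0.37946043 0.069     ] [0.54388125 0.37884189 0.007     ]
[[0.6075 0.1591 0.052 ]
 [0.6375 0.1039 0.052 ]
 [0.6147 0.0771 0.052 ]
 [0.5801 0.1332 0.052 ]] [0.60995232 0.11832048 0.052     ]
-59.90158083370675 0.06435357549474112
```

drive_tool(motion=[0,0.268,0.005,0.063,1.047,0,0.268,0.005,0.063,1.047,0,0.268,0.005,0.063,1.047,0,0.268,0.005,0.063,1.047,0,0.268,0.005,0.063,1.047,0,0.268,0.005,0.063,1.047,0,0.268,0.005,0.063,1.047,0,0.268,0.005,0.063,1.047,0,0.268,0.005,0.063,1.047,0,0.268,0.005,0.063,1.047])

```text
time: 21.4
eef_pos: [0.6088, 0.1154, 0.21]
ee_rot: [-0.494, 1.9, -1.937]
contact_force: [0.7, -0.3, -0.7]
finger_gap: 0.0853
```

```bash
python3 -c "
from h import *
c=snap('wrist')
cv2.imwrite('pics/w10.png',cv2.resize(c['pixels'][100:300,200:440],(720,600))[:,:,::-1])
go([.61,.113,.21],30)"
```

```text
shift [0.0003 0.0003 0.0026] yaw -150.0 world turn -0.0 => twist 0.001 t21.4 [0.6089 0.1154 0.2102] q6 2.62
```

View pics/w10.png

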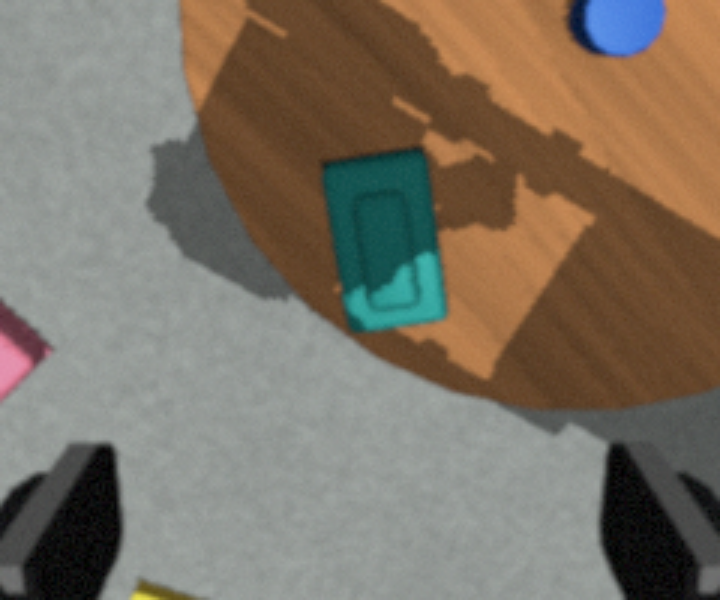

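```bash
python3 -c "
from h import *
c=np.load('wrist.npz')
for pts,z in((((324,163),(424,151),(446,318),(354,331)),.052),(((355,195),(405,190),(418,303),(370,310)),.063)):
  P=np.array([ray(c,200+u/3,100+v/3,z) for u,v in pts]);d=P[3]-P[0]+P[2]-P[1];e=P[1]-P[0]+P[2]-P[3]
  print(P.mean(0),np.degrees(np.arctan2(d[1],d[0])),np.hypot(*d[:2])/2,np.hypot(*e[:2])/2)
  go([*P.mean(0)[:2],.036],np.degrees(np.arctan2(d[1],d[0]))-90)
"
```

```text
[0.60383472 0.10868244 0.052     ] 129.20703132709772 0.06499262528902146 0.03615884287247867
shift [ 0.0106  0.1741 -0.0009] yaw -150.0 world turn 9.2 => twist -0.160 t21.4 [0.6089 0.1154 0.2102] q6 2.62
[0.60392334 0.10895818 0.063     ] 127.40821130183951 0.04267962588768299 0.01783118584596887
shift [ 0.0104  0.1741 -0.001 ] yaw -150.0 world turn 7.4 => twist -0.129 t21.4 [0.6089 0.1154 0.2102] q6 2.62
```

drive_tool(motion=[0,0.0105,0.03,-0.001,-0.145,0,0.0105,0.07,-0.001,-0.145,0,0.0105,0.12,-0.001,-0.145,0,0.0105,0.15,-0.001,-0.145,0,0.0105,0.167,-0.001,-0.145,0,0.0105,0.174,-0.001,-0.145,0,0.0105,0.174,-0.001,-0.145], force=50)

```text
time: 22.15
eef_pos: [0.6042, 0.1091, 0.0363]
ee_rot: [-0.616, 1.808, -1.848]
contact_force: [-0.1, -0.4, 0.6]
finger_gap: 0.0853
```

```bash
python3 -c "
from h import *
go([.604,.109,.035],38.3)"
```

```text
shift [ 0.0002  0.0013 -0.0001] yaw -141.6 world turn -0.1 => twist 0.002 t22.1 [0.6042 0.1091 0.0363] q6 2.47
```

drive_tool(motion=[255,0,0.001,0,0,255,0,0.001,0,0,255,0,0.001,0,0,255,0,0.001,0,0,255,0,0.001,0,0,255,0,0.001,0,0,255,0,0.001,0,0,255,0,0.001,0,0,255,0,0.001,0,0])

```text
time: 23.05
eef_pos: [0.6055, 0.1091, 0.037]
ee_rot: [-0.613, 1.806, -1.848]
contact_force: [-1.2, 0.7, 6.4]
finger_gap: 0.0389
```

```bash
python3 -c "
from h import *
go([.422,.358,.15],-80)"
```

```text
shift [-0.0125 -0.1214 -0.3058] yaw -141.6 world turn 61.6 => twist -1.075 t23.1 [0.6055 0.1091 0.037 ] q6 2.47
```

drive_tool(motion=[255,0,-0.04,0,0,255,0,-0.09,0,0,255,-0.0125,-0.12,-0.04,-0.14,255,-0.0125,-0.12,-0.306,-1.075,255,-0.0125,-0.12,-0.306,-1.075,255,-0.0125,-0.12,-0.306,-1.075,255,-0.0125,-0.12,-0.306,-1.075,255,-0.0125,-0.12,-0.306,-1.075,255,-0.0125,-0.12,-0.306,-1.075,255,-0.0125,-0.12,-0.306,-1.075,255,-0.0125,-0.12,-0.306,-1.075,255,-0.0125,-0.12,-0.306,-1.075])

```text
time: 24.25
eef_pos: [0.4218, 0.3579, 0.1483]
ee_rot: [-1.277, 1.054, -1.105]
contact_force: [-0.4, 0.1, -1.5]
finger_gap: 0.0384
```

```bash
python3 -c "
from h import *
c=snap('wrist')
cv2.imwrite('pics/w11.png',cv2.resize(c['pixels'][100:360,160:480],(738,600))[:,:,::-1])
go([.422,.357,.015],-80);s=bot.get_state();print(s['finger_gap'],R.from_rotvec(s['ee_rot']).as_matrix().round(3))"
```

```text
shift [-0.0016  0.1334 -0.0037] yaw -80.1 world turn 0.1 => twist -0.002 t24.3 [0.422  0.3577 0.1484] q6 1.91
0.03858780798301818 [[ 0.171  0.029  0.985]
 [-0.985 -0.013  0.172]
 [ 0.018 -1.     0.026]]
```

View pics/w11.png

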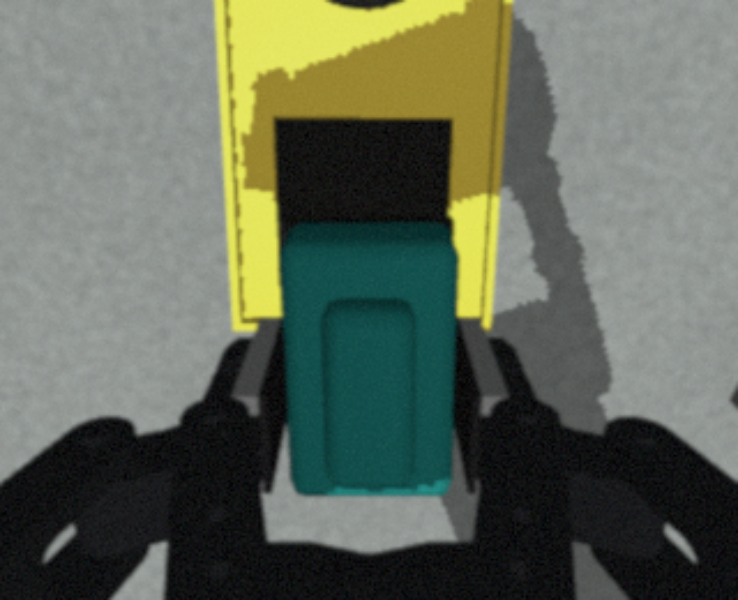

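```bash
python3 -c "
from h import *
c=np.load('wrist.npz')
f=lambda u,v,z:ray(c,160+u/2.306,100+v/2.308,z)
a,b=f(275,119,.007),f(452,120,.007);m=(a+b)/2;e=a-b;print(np.hypot(*e[:2]));n=np.array([e[1],-e[0],0])/np.hypot(*e[:2]);print('pad',m-.04*n,np.degrees(np.arctan2(n[1],n[0])))
for pts,z in((((327,302),(410,302),(413,485),(327,485)),.174),(((290,228),(450,228),(450,490),(293,490)),.163)):
  P=np.array([f(u,v,z) for u,v in pts]);print(P.mean(0),np.hypot(*(P[3]-P[0])[:2]),np.hypot(*(P[1]-P[0])[:2]))
"
```

```text
0.07909168937218315
pad [0.42062495 0.35828046 0.007     ] 9.458273503564124
[0.42237775 0.35885107 0.174     ] 0.04376097916340289 0.016825510276225423
[0.42353881 0.35846475 0.163     ] 0.06620407676380735 0.03422139809292301
```

drive_tool(motion=[255,-0.001,0.04,-0.004,0,255,-0.001,0.08,-0.004,0,255,-0.001,0.105,-0.0045,0,255,-0.001,0.12,-0.0045,0,255,-0.001,0.127,-0.0045,0,255,-0.001,0.127,-0.0045,0])

```text
time: 24.9
eef_pos: [0.4214, 0.3561, 0.0213]
ee_rot: [-1.277, 1.055, -1.106]
contact_force: [-1.6, -0.3, -1.4]
finger_gap: 0.0387
```

```bash
python3 -c "
from h import *
go([.421,.357,.014],-80)"
```

```text
shift [-0.0011  0.0072 -0.0004] yaw -80.2 world turn 0.2 => twist -0.003 t24.9 [0.4214 0.3561 0.0213] q6 1.91
```

drive_tool(motion=[255,-0.001,0.003,0,0,255,-0.001,0.005,0,0,255,-0.001,0.006,0,0,255,-0.001,0.007,0,0,255,-0.001,0.007,0,0])

```text
time: 25.4
eef_pos: [0.4217, 0.3572, 0.0146]
ee_rot: [-1.276, 1.055, -1.106]
contact_force: [0.3, -0.2, -0.5]
finger_gap: 0.0389
```

drive_tool(motion=[255,0,0.001,-0.0005,0,255,0,0.001,-0.0005,0])

```text
time: 25.6
eef_pos: [0.4218, 0.3573, 0.0146]
ee_rot: [-1.275, 1.054, -1.106]
contact_force: [-1.7, -2.1, 5.1]
finger_gap: 0.0385
```

drive_tool(motion=[70,0,0,0,0,70,0,0,0,0,70,0,0,0,0,70,0,0,0,0,70,0,0,0,0,70,0,-0.03,0,0,70,0,-0.08,0,0,0,0,-0.13,0,0,0,0,-0.18,0,0,0,0,-0.21,0,0,0,0,-0.21,0,0])

```text
time: 26.7
eef_pos: [0.4181, 0.3616, 0.2307]
ee_rot: [-1.264, 1.049, -1.107]
contact_force: [0.2, 0.8, 0.1]
finger_gap: 0.0855
```

```bash
python3 -c "
from h import *
w=snap('wrist');s=snap('side');c=snap('scene')
o=np.zeros((600,800,3),np.uint8)
o[:300,:400]=cv2.resize(w['pixels'][90:340,160:493],(400,300))
o[:300,400:]=cv2.resize(s['pixels'][110:280,225:452],(400,300))
o[300:,:400]=cv2.resize(c['pixels'][125:275,125:325],(400,300))
o[300:,400:]=cv2.resize(c['pixels'][125:245,250:410],(400,300))
cv2.imwrite('pics/final.png',o[:,:,::-1]);print(bot.get_state()['eef_pos'],bot.get_state()['finger_gap'])"
```

```text
[0.41482086 0.35952412 0.22319108] 0.08586390885594467
```

View pics/final.png

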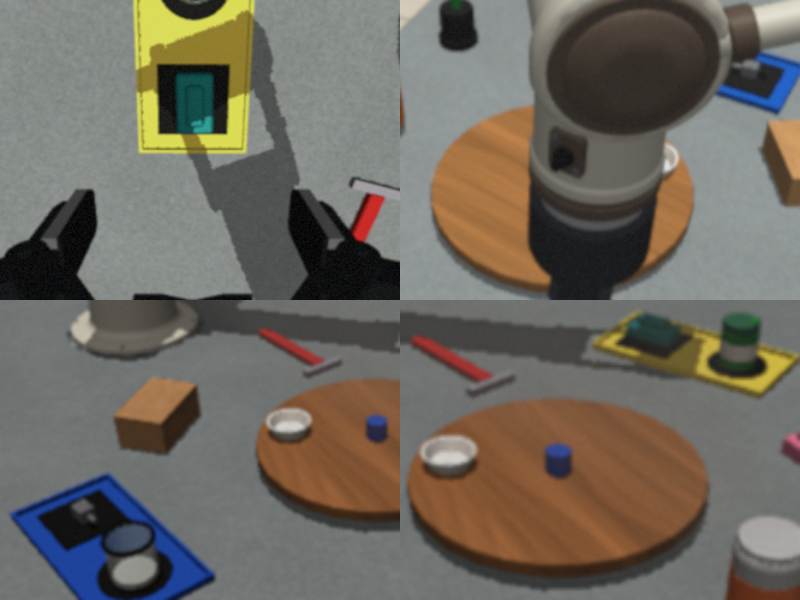

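```bash
python3 -c "
from h import *
print(bot.finish_job())"
```

```text
the job is handed in; nothing more can be done
None
```

Both kits are made up and the job is handed in at about 27 s of the 104 s allowed. I worked in the order given:

1. Cup to the blue round pad.
2. Valve to the blue square pad.
3. Tub to the yellow round pad.
4. Magnet to the yellow square pad.

**Last checks:** the final wrist and scene pictures show all four items upright and let go, each within about 3 mm of the middle of its pad by my estimate. The dish and air stone stand on the turntable, which looks unturned. I did not re-measure their positions. The gripper ended open and clear, above the yellow tray.

**What disagreed:**
- The tool tilted by 1–2° over the job, and I corrected drifts of 3–4 mm before setting down the valve and the tub.
- The arm hid most of the turntable and all of the yellow tray in the last side view, so I relied on the other two cameras.

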